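# Load and lock the clinic's backup cartridge

## Task

The backup drive cartridge has been pushed under the laptop riser with its ribbed grip end first. Take it out, slide it narrow nose first into the slot of the backup dock until it is fully home, and then turn the knob on the dock clockwise until it clicks over and its arm stands behind the cartridge. Leave the cup, the tape roll and the gel bottle alone.

Things in the scene. Friction and masses are not known exactly. Their poses are not given: they have to be found in the camera images.
- cart: Drive cartridge: flat grey slab 120 long (its x) x 60 wide (y) x 24 mm thick, about 0.2 kg, white paper patch on top. Origin: centre of its underside. +x end leads: its last 10 mm is a black nose 50 wide, 18 thick (grey sides: x -60 to +50). -x end: a black grip rib 8 mm long, 6 mm above the top. Starts flat on the desk, grip end under the riser, 55 to 75 mm of the nose end sticking out.
- cart_lead (a point): Centre of the cartridge's leading end face (x = +60 mm from the cartridge's origin, 12 mm above its underside).
- cart_tail (a point): Centre of the cartridge's rear end face (x = -60 mm from the cartridge's origin, 12 mm above its underside).
- riser: Fixed wooden laptop riser 320 (its x) x 240 (y) mm, origin at the centre of its footprint on the desk. Board from 44 to 56 mm high, side boards 12 mm thick at its two x ends, open along its -y edge (y = -120 mm), where the cartridge sticks out. A closed laptop on it, 75 mm back from that edge, reaches 72 mm above the desk.
- dock: Fixed white backup dock 130 (its x) x 110 (y) x 66 mm high; origin: centre of its underside. Slot in its front face (x = -65 mm), entered along +x: 63 mm wide, 27 mm high, centred on y = 0, floor 24 mm above the desk, stop 84 mm behind the face. Fully home, the cartridge's origin is at x = -41 mm and its grip end stands 36 mm out of the face.
- dock_mouth (a point): Middle of the slot's floor edge at the dock's front face, 24 mm above the desk; +x is the insertion direction. Steel lips, flared outwards as a lead-in, stand 7 mm out from the face around the mouth (outer size about 80 wide, from 16 to 59 mm above the desk).
- lock (a joint): Knob on the dock's top: angle, rad, clockwise from above. Rests in a sprung detent at 0, resists up to about 0.12 N m, snaps over past 0.68 and rests at its stop, 1.35. Its flat steel arm (100 mm) points out over the dock's right side (seen from the robot) at 0, straight out of the front at 1.35, its hanging finger (75 to 41 mm above the desk) 8 mm behind the seated cartridge, which it hits if not home.
- lock_grip (a point): Middle of the knob's grip bar, on the vertical turning axis, 92 mm above the desk, 50 mm behind the dock's front face, over the slot's centre line. The bar is 42 mm long (the point's x), 14 mm thick (its y), from 77 to 107 mm above the desk. The arm runs along the point's -x, top 75 mm above the desk. The point turns with the knob.
- paper_cup: Bystander: a paper cup, 72 mm across, 90 mm high; origin under its centre.
- tape_roll: Bystander: a roll of tape lying flat, 90 mm across, 24 mm high; origin under its centre.
- gel_bottle: Bystander: a bottle of hand gel, 52 mm across, 130 mm high; origin under its centre.

How it is judged (in metres and radians):
On the way, in this order (a step that is already met when the one before it is completed fails the run):
1. the cartridge is fully home in the slot, nose first (x of cart_lead in the frame of dock above 0.015 m and y of cart_lead in the frame of dock between -0.006 and 0.006 m and z of cart_lead in the frame of dock between 0.03 and 0.046 m), for 0.2 s.
2. the lock knob has clicked over (value of joint lock above 1.2 rad), for 0.2 s.
At the end, for the whole second after the job is handed in: The cartridge lies in the dock's slot, nose first, within 4 mm of the stop and at rest, and the lock knob rests past its detent (above 1.2 rad) (all of step 1 and value of joint lock above 1.2 rad and linear speed of cart below 0.02 m/s); the robot touches nothing.
It fails at once if the cup, the tape roll or the gel bottle was moved more than 40 mm or tipped (distance of any of paper_cup, tape_roll, gel_bottle from where it was at the start of the episode above 0.04 m or angle between any of paper_cup, gel_bottle's own z axis and vertical above 0.5 rad).
It also fails if it takes over 64 s, if anything falls off the work surface, if the arm or the gripper's body presses on something with over 40 N, if the wrist force passes 120 N, or if a joint passes its speed limit or range.

## Robot

A 7-joint arm with a two-finger parallel gripper is mounted at the origin on the work surface. World frame = base frame: x ahead of the robot, y to its left, z up, the work surface at z = 0. Lengths are in m, angles in degrees, forces in N, time in s.
With the tool pointing down it reaches from about 0.425 to 0.875 m from the base axis. Payload 4.7 kg.
Tool frame: the origin (TCP) lies between the finger pads; the fingertips stand 8 mm ahead of it and the grasp point (between the pads) lies 11 mm behind it; z points along the fingers, y is the line along which they close (so a half turn about z gives the same grasp; the last joint's range is limited). The gripper opens to 87 mm and grips with 3 to 60 N. Pads are 19 mm wide; open, the fingers measure 117 mm over their backs; the gripper's body (75 mm by 190 mm) begins 51 mm behind the grasp point.
Start: joints at [-73.677, 18.392, -4.016, 83.108, 1.295, 78.541, -3.26], TCP at [0.174, 0.626, 0.231] pointing down, gripper open.
Joint ranges: [-163.93, 163.93], [-17.29, 119.83], [-79.2, 71.16], [3.27, 140.29], [-89.18, 269.18], [5.43, 117.66], [-154.24, 154.24]. Speed limits (degrees/s): [147.25, 147.25, 180, 180, 180, 180, 180].

## Interface

Orientations are given as [roll, pitch, yaw] about the fixed x, y, z axes, in that order (R = Rz(yaw) Ry(pitch) Rx(roll)).
In Python, from cell import env, viewer gives the robot as it stands. The module is installed in compiled form; this text tells all that it offers.
- The arm moves only by the tool arm_command, never from a script. Its argument "series" is a list of rows, each a list of 2 entries, a list of its own where there are three numbers: the shift along the tool's x, y, z in mm, then the turn about the tool's z in rad. A call has exactly 5 rows; each row is the pose to reach, as a shift and turn from the pose commanded when the call began, along the tool's axes at that moment; what a row does not reach only later rows make up. A row lasts 1/10 s, in which the tool goes at most 50 mm and 8.59 degrees, less where a joint would pass 70% of its speed; a pose out of reach is approached as far as the arm can. A call with a gripper value outside its range is refused whole. "grip" is the gripper command: -1 is fully open, 1 is shut, values between are in proportion, set as the call begins (left out, the last holds). The fingers move at their own pace and stop on an object; "grip_force" is the grip in N (left out, the last holds). Time passes only in rows, so rows that repeat a pose let the fingers close, or fill a call up. It gives the time, the measured TCP pose, the force, the opening and the grip force at its end, in the units of the state.
- env.get_obs(): the state, without advancing time (a new reading comes with each control period).
- viewer.read_camera(name): name is "scene" or "top"; returns (picture, depth): 480x640x3 uint8, blue, green, red; 480x640 float32, m along the optical axis (not along the pixel's ray), 0 where there is no reading.
- viewer.calibration(name): a dict with "K" (3x3 intrinsics, pixels), "T" (4x4, takes a point from camera to world coordinates). Camera axes: x right, y up, looking along -z (the intrinsics and any distortion apply to the point x, -y, -z); pixel columns grow to the right and rows downward; lengths in m; the calibration is good to about 2 mm. A picture is of the moment at which its call begins. calibration takes no time and is no camera call.
- env.sign_off(): hands the job in; it is judged then, once.
The state is a dict: "time_s": time; "qpos": joint angles; "joint_velocities": joint speeds; "effort": joint torques, N m; "tool_pos": TCP position; "tool_rot": TCP orientation; "force": force on the tool from outside, world axes, zero at the start; "wrist_torque": the same for the moment, N m; "grip_width": finger opening in m; "grasp_force": force on a finger pad.
Only numpy, scipy, OpenCV 4.12 (cv2) and the standard library are available. Lean on these libraries where they do the work, as an engineer would, in place of code of your own. Each camera call takes 0.05 s, during which the arm holds its last target. There are 200 camera calls.

## Working session

There is one attempt and no reset: what is moved stays moved. The work goes in short steps, Python scripts to look and compute and a tool call to move; the robot and the scene stay as the last step left them, time stands still between calls to the robot, and variables do not carry over. Pictures are saved under pics/ and viewed, at most 10 in all, crops included, and the job is handed in when it is done.

Besides the shell and the picture viewer there is one more tool, called after ">>>" in YAML: its name, and indented under it one key for each argument. arm_command: Moves the arm, as the interface text tells. Its arguments: {"type":"object","properties":{"series":{"type":"array"},"grip":{"type":"number"},"grip_force":{"type":"number"}},"required":["series"]}

```bash
mkdir -p pics; python3 - <<'E'
from cell import env, viewer
import cv2,numpy as np
for n in("scene","top"):
    p,d=viewer.read_camera(n); cv2.imwrite(f"pics/{n}0.png",p); np.savez(f"{n}0.npz",p=p,d=d,**{k:np.array(v) for k,v in viewer.calibration(n).items()})
    c=viewer.calibration(n);print(n,c)
print(env.get_obs())
E
```

```text
scene {'K': array([[497.87463562,   0.        , 313.78098937],
       [  0.        , 497.87463562, 244.84609586],
       [  0.        ,   0.        ,   1.        ]]), 'T': array([[-0.85595413, -0.42853377,  0.28931183,  0.96394749],
       [ 0.51696991, -0.71926008,  0.46411965,  0.57183377],
       [ 0.0091995 ,  0.54683064,  0.8371927 ,  1.17445845],
       [ 0.        ,  0.        ,  0.        ,  1.        ]])}
top {'K': array([[512.40427957,   0.        , 314.39390474],
       [  0.        , 512.40427957, 244.62284769],
       [  0.        ,   0.        ,   1.        ]]), 'T': array([[-0.01404217,  0.9908148 , -0.13449477,  0.38075148],
       [-0.99984199, -0.01538   , -0.00891321, -0.02907133],
       [-0.01089987,  0.13434836,  0.99087422,  1.37508516],
       [ 0.        ,  0.        ,  0.        ,  1.        ]])}
{'time_s': 0.1, 'qpos': array([-73.67665656,  18.43579334,  -4.0168621 ,  83.16814406,
         1.29625544,  78.54231358,  -3.26117231]), 'joint_velocities': array([-0.17159042, -0.13127062, -0.02209878, -0.14735011, -0.07570382,
       -0.0111394 , -0.0045799 ]), 'effort': array([-9.59384779e-04, -4.92571735e+01, -4.06200886e-01, -3.13399458e+01,
       -6.40389626e-02,  3.94365366e-02,  7.27302540e-05]), 'tool_pos': array([0.17378329, 0.62582642, 0.22955793]), 'tool_rot': array([-1.79899060e+02,  6.35190877e-03,  1.64486603e+02]), 'force': array([-0.09978456, -0.43382492, -0.04369644]), 'wrist_torque': array([0.02309744, 0.01948203, 0.0444031 ]), 'grasp_force': 0.0, 'grip_width': 0.08674407808680627}
```

View pics/top0.png

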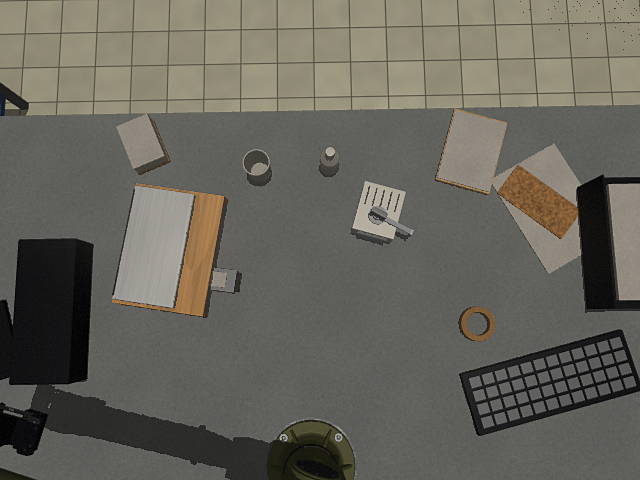

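View pics/scene0.png

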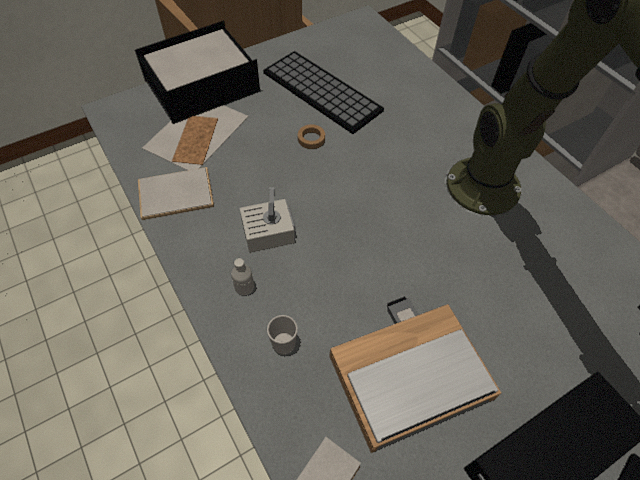

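The top view shows the riser at left, with the cartridge nose sticking out at about (240,281) and pointing right. The dock is at (378,212) with its front toward the robot and its arm pointing to (413,235). The cup is at (257,165), the bottle at (329,160) and the tape at (478,323). The scene view agrees with this. Next I'll get metric poses from the depth images.

```bash
cat > h.py <<'E'
import numpy as np,cv2
def cloud(f):
    a=np.load(f);d=a['d'];K=a['K'];T=a['T'];v,u=np.mgrid[:480,:640]
    P=np.stack([(u-K[0,2])/K[0,0]*d,-(v-K[1,2])/K[1,1]*d,-d],-1)
    W=P@T[:3,:3].T+T[:3,3];W[d==0]=np.nan
    return a['p'],W
def box(W,reg,zl,zh):
    m=(W[...,0]>reg[0])&(W[...,0]<reg[1])&(W[...,1]>reg[2])&(W[...,1]<reg[3])&(W[...,2]>zl)&(W[...,2]<zh)
    q=W[m]; r=cv2.minAreaRect((q[:,:2]*1000).astype(np.float32))
    return len(q),np.round(q[:,2].mean()*1000,1),[np.round(x,1) for x in r],np.round(cv2.boxPoints(r)).tolist()
E
python3 - <<'E'
from h import *
for f in("top0.npz","scene0.npz"):
    p,W=cloud(f);print(f)
    if f[0]=='t':
        for u,v in((240,281),(225,281),(378,212),(413,235),(377,213),(257,165),(329,155),(465,323),(210,250),(300,300)):print((u,v),W[v,u].round(3))
    else:
        for u,v in((403,312),(268,225),(300,300)):print((u,v),W[v,u].round(3))
    for n,reg,a,b in(("cart",(.3,.6,.1,.28),.018,.03),("patch",(.3,.6,.1,.28),.021,.027),("docktop",(.45,.8,-.35,0),.061,.070),("arm",(.45,.8,-.35,0),.072,.08),("bar",(.45,.8,-.35,0),.1,.115),("riser",(.2,.8,.1,.6),.05,.062),("lap",(.2,.8,.1,.6),.067,.08),("cup",(.7,.85,.05,.3),.08,.1),("bot",(.7,.9,-.1,.05),.05,.14)):
        try:print(n,box(W,reg,a,b))
        except Exception as e:print(n,'none')
E
```

```text
top0.npz
(240, 281) [0.471 0.183 0.009]
(225, 281) [0.471 0.221 0.019]
(378, 212) [ 0.633 -0.179  0.106]
(413, 235) [ 0.589 -0.284  0.002]
(377, 213) [ 0.63  -0.176  0.109]
(257, 165) [ 0.793  0.139 -0.001]
(329, 155) [ 0.776 -0.058  0.13 ]
(465, 323) [ 0.353 -0.405  0.024]
(210, 250) [0.55  0.255 0.054]
(300, 300) [ 0.419  0.024 -0.004]
cart (631, np.float64(23.9), [array([439.9, 226.5]), array([ 77.4, 130.6]), np.float64(82.3)], [[370.0, 197.0], [499.0, 179.0], [510.0, 256.0], [380.0, 274.0]])
patch (447, np.float64(23.9), [array([442.1, 226.2]), array([ 77.4, 124.6]), np.float64(82.2)], [[375.0, 196.0], [499.0, 179.0], [509.0, 256.0], [386.0, 273.0]])
docktop (1652, np.float64(66.2), [array([ 667.4, -144.3]), array([295.6, 147.8]), np.float64(62.7)], [[534.0, -242.0], [665.0, -310.0], [801.0, -47.0], [669.0, 21.0]])
arm (245, np.float64(75.0), [array([ 678.8, -144. ]), array([311.3, 122. ]), np.float64(54.1)], [[538.0, -234.0], [637.0, -306.0], [819.0, -54.0], [721.0, 18.0]])
bar (120, np.float64(106.4), [array([ 704.5, -123.8]), array([222.1,  26.8]), np.float64(39.1)], [[610.0, 
[... 1555 characters left out ...]
0.0, -184.0], [627.0, -204.0], [803.0, -59.0], [786.0, -39.0]])
riser (4863, np.float64(55.9), [array([541.2, 409.3]), array([380.3, 709.3]), np.float64(66.1)], [[140.0, 379.0], [789.0, 92.0], [943.0, 440.0], [294.0, 727.0]])
lap (9387, np.float64(72.1), [array([570.8, 392.1]), array([303. , 720.2]), np.float64(44.0)], [[212.0, 546.0], [712.0, 28.0], [930.0, 238.0], [430.0, 756.0]])
cup (231, np.float64(88.2), [array([775.4, 132.5]), array([72. , 68.3]), np.float64(60.8)], [[728.0, 118.0], [788.0, 84.0], [823.0, 147.0], [763.0, 181.0]])
bot (455, np.float64(92.2), [array([789.2, -53.8]), array([43.4, 52. ]), np.float64(68.3)], [[757.0, -64.0], [805.0, -84.0], [821.0, -43.0], [773.0, -24.0]])
```

```bash
python3 - <<'E'
import cv2
a=cv2.imread('pics/top0.png');b=cv2.imread('pics/scene0.png')
c=[cv2.resize(x,(400,400),interpolation=cv2.INTER_CUBIC) for x in(a[170:250,340:420],a[250:310,190:250])]
cv2.imwrite('pics/crop.png',cv2.hconcat(c))
E
```

```text
(no output)
```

View pics/crop.png

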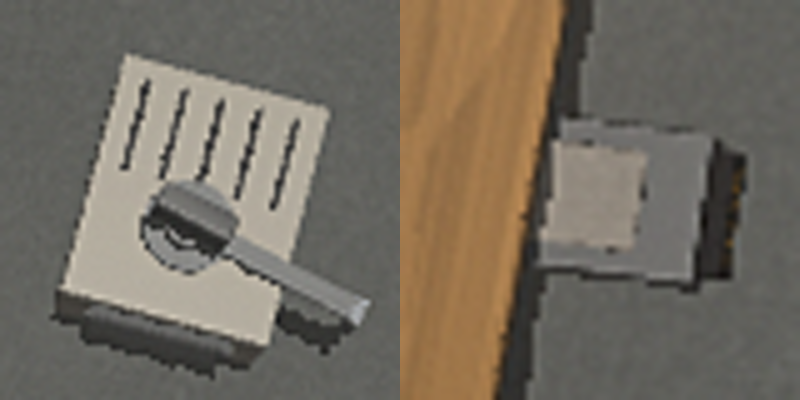

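The crop shows the dock front facing the lower-left with the arm off to the right, and about 65 mm of the cartridge sticking out with its nose to the right. I'll fit the poses more cleanly.

```bash
cat >> h.py <<'E'
def fit(W,reg,zl,zh,minc=20,band=None):
    m=(W[...,0]>reg[0])&(W[...,0]<reg[1])&(W[...,1]>reg[2])&(W[...,1]<reg[3])&(W[...,2]>zl)&(W[...,2]<zh)
    n,l,s,_=cv2.connectedComponentsWithStats(m.astype(np.uint8),connectivity=4)
    k=1+np.argmax(s[1:,4]); q=W[l==k]
    r=cv2.minAreaRect((q[:,:2]*1000).astype(np.float32))
    return len(q),np.round(q[:,2].mean()*1000,1),np.round(r[0],1),np.round(r[1],1),round(r[2],1),np.round(cv2.boxPoints(r)).astype(int).tolist()
E
python3 - <<'E'
from h import *
for f in("top0.npz","scene0.npz"):
    p,W=cloud(f);print(f)
    for n,reg,a,b in(("cart",(.4,.56,.15,.26),.019,.028),("docktop",(.55,.76,-.29,-.06),.062,.070),("arm",(.5,.75,-.35,-.05),.0715,.079),("bar",(.58,.7,-.24,-.1),.1,.115),("riser",(.2,.8,.2,.6),.052,.060),("lap",(.2,.8,.2,.6),.068,.076),("lips",(.5,.66,-.24,-.08),.045,.0625)):
        try:print(n,*fit(W,reg,a,b))
        except Exception as e:print(n,'none')
E
```

```text
top0.npz
cart 547 23.7 [474.7 221.1] [76.1 60.1] 82.2 [[440, 188], [499, 179], [510, 255], [450, 263]]
docktop 1557 66.3 [ 648.2 -186. ] [110.3 131.5] 73.5 [[569, -220], [696, -258], [727, -152], [601, -114]]
arm 131 75.2 [ 604.  -234.3] [76.5 15.1] 61.8 [[579, -264], [593, -272], [629, -204], [615, -197]]
bar 94 107.0 [ 633.2 -181.3] [40.5 13.7] 63.2 [[618, -196], [630, -202], [648, -166], [636, -160]]
riser 3396 56.1 [556.7 361.3] [238.2 320.1] 80.6 [[379, 270], [695, 218], [734, 453], [418, 505]]
lap 6152 72.1 [562.7 397.7] [162.8 300.1] 80.3 [[401, 343], [697, 292], [724, 453], [428, 503]]
lips 107 57.3 [ 582.3 -166.6] [85.1 10. ] 74.2 [[566, -206], [576, -209], [599, -127], [589, -124]]
scene0.npz
cart 455 23.7 [473.9 213.9] [60.8 61.8] 81.6 [[439, 188], [500, 179], [509, 239], [448, 248]]
docktop 1277 66.3 [ 647.2 -184.5] [114.9 134. ] 73.6 [[567, -221], [695, -259], [728, -148], [599, -111]]
arm 64 75.1 [ 601.6 -241.2] [65.7 13.6] 64.2 [[581, -268], [593, -274], [622, -215], [610, -209]]
bar 70 106.5 [ 635.5 -180.7] [46.5 11.3] 61.4 [[619, -198], [629, -204], [652, -163], [642, -158]]
riser 4238 56.1 [557.7 363.3] [241.2 321.4] 80.5 [[379, 271], [696, 218], [736, 456], [419, 509]]
lap 8812 72.0 [563.1 398. ] [160.8 301. ] 80.5 [[401, 344], [698, 294], [725, 452], [428, 502]]
lips 76 53.4 [ 631.4 -123.4] [ 9.3 58.8] 77.3 [[602, -121], [659, -134], [661, -125], [604, -112]]
```

```bash
cat >> h.py <<'E'
from scipy.spatial.transform import Rotation as Ro
def go(x,y,z,yaw):
    from cell import env
    o=env.get_obs();R=Ro.from_euler('xyz',o['tool_rot'],degrees=True).as_matrix()
    d=R.T@(np.array([x,y,z])-o['tool_pos']*1000)
    t=(o['tool_rot'][2]-yaw+180)%360-180
    print('t',round(o['time_s'],2),'pos',(o['tool_pos']*1000).round(1),o['tool_rot'].round(1),'F',o['force'].round(1),'w',round(o['grip_width']*1000,1),'gf',o['grasp_force'],'j7',o['qpos'][6].round(0))
    print('shift mm',d.round(1),'turn rad',round(np.radians(t),4))
E
python3 -c "
from h import *
go(473,208,180,81.9)"
```

```text
t 0.1 pos [173.8 625.8 229.6] [-179.9    0.   164.5] F [-0.1 -0.4 -0. ] w 86.7 gf 0.0 j7 -3.0
shift mm [-400.1 -322.5   50.2] turn rad 1.4414
```

>>> arm_command:
  series:
    - [[-40,-32,2],0.14]
    - [[-78,-63,5],0.29]
    - [[-117,-95,10],0.43]
    - [[-156,-126,12],0.56]
    - [[-195,-158,15],0.7]
  grip: -1

```text
time_s: 0.6
tool_pos: [0.3195, 0.4211, 0.2152]
tool_rot: [-180.0, 0.0, 124.1]
force: [1.1, 0.4, 0.5]
grip_width: 0.0872
grasp_force: 0.0
```

```bash
python3 -c "
from h import *
go(473,208,120,81.9)"
```

```text
t 0.6 pos [319.5 421.1 215.2] [-180.     0.   124.1] F [1.1 0.4 0.5] w 87.2 gf 0.0 j7 -21.0
shift mm [-262.5    7.8   95.2] turn rad 0.7359
```

>>> arm_command:
  series:
    - [[-48,1,12],0.14]
    - [[-95,3,24],0.29]
    - [[-142,4,36],0.43]
    - [[-189,6,48],0.58]
    - [[-230,7,60],0.72]

```text
time_s: 1.1
tool_pos: [0.4554, 0.2348, 0.1551]
tool_rot: [180.0, 0.0, 82.7]
force: [1.1, 0.1, 0.4]
grip_width: 0.0868
grasp_force: 0.0
```

>>> arm_command:
  series:
    - [[0,0,0],0]
    - [[0,0,0],0]
    - [[0,0,0],0]
    - [[0,0,0],0]
    - [[0,0,0],0]

```text
time_s: 1.6
tool_pos: [0.4538, 0.2386, 0.1559]
tool_rot: [180.0, -0.0, 83.3]
force: [-0.5, -0.6, 0.0]
grip_width: 0.0869
grasp_force: 0.0
```

```bash
python3 -c "
from h import *
go(473,208,14,81.9)"
```

```text
t 1.6 pos [453.8 238.6 155.9] [180.   -0.   83.3] F [-0.5 -0.6  0. ] w 86.9 gf 0.0 j7 -36.0
shift mm [-28.2  22.6 141.9] turn rad 0.0241
```

>>> arm_command:
  series:
    - [[-15,12,10],0.02]
    - [[-28,22,40],0.024]
    - [[-28,22.5,80],0.024]
    - [[-28,22.5,110],0.024]
    - [[-28,22.5,130],0.024]

```text
time_s: 2.1
tool_pos: [0.4724, 0.2046, 0.0228]
tool_rot: [-179.9, 0.2, 81.7]
force: [-0.0, 0.7, 0.1]
grip_width: 0.0872
grasp_force: 0.0
```

>>> arm_command:
  series:
    - [[0,0,6],0]
    - [[0,0,11],0]
    - [[0,0,11],0]
    - [[0,0,11],0]
    - [[0,0,11],0]

```text
time_s: 2.6
tool_pos: [0.4741, 0.2072, 0.0157]
tool_rot: [179.9, -0.1, 81.8]
force: [1.1, 0.3, -0.3]
grip_width: 0.0869
grasp_force: 0.0
```

>>> arm_command:
  series:
    - [[0,0,0],0]
    - [[0,0,0],0]
    - [[0,0,0],0]
    - [[0,0,0],0]
    - [[0,0,0],0]
  grip: 1
  grip_force: 20

```text
time_s: 3.1
tool_pos: [0.4729, 0.2068, 0.0147]
tool_rot: [-179.9, 0.0, 81.8]
force: [-2.1, -1.3, 2.1]
grip_width: 0.06
grasp_force: 20.0
```

>>> arm_command:
  series:
    - [[0,0,0],0]
    - [[0,0,0],0]
    - [[0,0,0],0]
    - [[0,0,0],0]
    - [[0,0,-1],0]

```text
time_s: 3.6
tool_pos: [0.4734, 0.2067, 0.0153]
tool_rot: [180.0, 0.0, 81.8]
force: [-0.1, 0.3, -1.9]
grip_width: 0.0599
grasp_force: 20.0
```

```bash
python3 -c "
from h import *
go(457,97,15,81.9)"
```

```text
t 3.6 pos [473.4 206.7  15.3] [180.    0.   81.8] F [-0.1  0.3 -1.9] w 59.9 gf 19.956260919570923 j7 -29.0
shift mm [-110.9   -0.5    0.3] turn rad -0.0025
```

>>> arm_command:
  series:
    - [[-12,0,-2],0]
    - [[-36,0,-3],0]
    - [[-64,0,-3],0]
    - [[-92,0,-3],0]
    - [[-120,0,-3],0]
  grip_force: 30

```text
time_s: 4.1
tool_pos: [0.4558, 0.0857, 0.0184]
tool_rot: [180.0, 0.0, 81.7]
force: [0.4, 0.4, -2.3]
grip_width: 0.0599
grasp_force: 29.9
```

>>> arm_command:
  series:
    - [[0,0,-5],0]
    - [[0,0,-20],0]
    - [[0,0,-40],0]
    - [[0,0,-45],0]
    - [[0,0,-45],0]

```text
time_s: 4.6
tool_pos: [0.4569, 0.0881, 0.0643]
tool_rot: [179.9, -0.1, 81.8]
force: [0.1, -0.2, -2.5]
grip_width: 0.0598
grasp_force: 29.9
```

```bash
python3 -c "
from h import *
go(547,-53,60,163.5)"
```

```text
t 4.6 pos [456.9  88.1  64.3] [ 1.799e+02 -1.000e-01  8.180e+01] F [ 0.1 -0.2 -2.5] w 59.8 gf 29.94599461555481 j7 -20.0
shift mm [-126.7  109.5    4.3] turn rad -1.4268
```

>>> arm_command:
  series:
    - [[-14,12,0],-0.14]
    - [[-28,24,0],-0.28]
    - [[-42,36,0],-0.42]
    - [[-56,48,0],-0.56]
    - [[-70,60,0],-0.7]

```text
time_s: 5.1
tool_pos: [0.505, 0.0095, 0.0623]
tool_rot: [-179.9, -0.0, 122.2]
force: [0.9, 0.4, -3.2]
grip_width: 0.0597
grasp_force: 29.9
```

```bash
python3 -c "
from h import *
go(547,-53,60,163.5)"
```

```text
t 5.1 pos [505.    9.5  62.3] [-179.9   -0.   122.2] F [ 0.9  0.4 -3.2] w 59.7 gf 29.94346797466278 j7 33.0
shift mm [-75.2   2.2   2.3] turn rad -0.7206
```

>>> arm_command:
  series:
    - [[-15,0,0],-0.14]
    - [[-30,1,0],-0.28]
    - [[-45,1,0],-0.42]
    - [[-60,2,0],-0.56]
    - [[-75,2,0],-0.7]

```text
time_s: 5.6
tool_pos: [0.5464, -0.0529, 0.0621]
tool_rot: [-180.0, -0.1, 162.3]
force: [0.4, 0.1, -2.4]
grip_width: 0.0599
grasp_force: 29.9
```

>>> arm_command:
  series:
    - [[0,0,0],-0.02]
    - [[0,0,10],-0.02]
    - [[0,0,25],-0.02]
    - [[0,0,35],-0.02]
    - [[0,0,42],-0.02]

```text
time_s: 6.1
tool_pos: [0.5453, -0.0517, 0.0196]
tool_rot: [-180.0, -0.2, 163.1]
force: [0.1, -0.7, -2.4]
grip_width: 0.0594
grasp_force: 29.9
```

>>> arm_command:
  series:
    - [[0,0,0],0]
    - [[0,0,0],0]
    - [[0,0,0],0]
    - [[0,0,0],0]
    - [[0,0,0],0]

```text
time_s: 6.6
tool_pos: [0.5471, -0.0525, 0.0221]
tool_rot: [180.0, 0.1, 163.1]
force: [-0.9, 0.5, -3.3]
grip_width: 0.0599
grasp_force: 29.9
```

```bash
python3 -c "
from h import *
go(547,-53,15,163.5)"
```

```text
t 6.6 pos [547.1 -52.5  22.1] [1.800e+02 1.000e-01 1.631e+02] F [-0.9  0.5 -3.3] w 59.9 gf 29.945804178714752 j7 83.0
shift mm [-0.  -0.5  7.1] turn rad -0.0069
```

>>> arm_command:
  series:
    - [[0,0,3],-0.007]
    - [[0,0,6],-0.007]
    - [[0,0,6.5],-0.007]
    - [[0,0,6.5],-0.007]
    - [[0,0,6.5],-0.007]

```text
time_s: 7.1
tool_pos: [0.5467, -0.0525, 0.0151]
tool_rot: [180.0, -0.0, 163.5]
force: [0.1, -0.6, -3.2]
grip_width: 0.0598
grasp_force: 29.9
```

>>> arm_command:
  series:
    - [[0,0,0],0]
    - [[0,0,0],0]
    - [[0,0,0],0]
    - [[0,0,0],0]
    - [[0,0,0],0]
  grip: -1

```text
time_s: 7.6
tool_pos: [0.5469, -0.0525, 0.0153]
tool_rot: [180.0, 0.0, 163.5]
force: [-0.1, -0.3, -0.0]
grip_width: 0.0856
grasp_force: 0.0
```

>>> arm_command:
  series:
    - [[0,0,-20],0]
    - [[0,0,-50],0]
    - [[0,0,-90],0]
    - [[0,0,-140],0]
    - [[0,0,-180],0]

```text
time_s: 8.1
tool_pos: [0.5471, -0.0527, 0.1979]
tool_rot: [180.0, 0.1, 163.5]
force: [0.4, -0.2, 0.4]
grip_width: 0.087
grasp_force: 0.0
```

>>> arm_command:
  series:
    - [[0,-50,0],0]
    - [[0,-100,0],0]
    - [[0,-150,0],0]
    - [[0,-180,0],0]
    - [[0,-180,0],0]

```text
time_s: 8.6
tool_pos: [0.4931, -0.2312, 0.1957]
tool_rot: [-179.9, 0.0, 163.0]
force: [0.4, 0.9, 1.3]
grip_width: 0.0871
grasp_force: 0.0
```

```bash
cat >>h.py <<'E'
def snap(n,tag):
    from cell import viewer
    p,d=viewer.read_camera(n);c=viewer.calibration(n);cv2.imwrite(f"pics/{n}{tag}.png",p)
    np.savez(f"{n}{tag}.npz",p=p,d=d,K=c['K'],T=c['T']);return cloud(f"{n}{tag}.npz")
E
python3 -c "
from h import *
for n in('top','scene'):
    p,W=snap(n,1)
    print(fit(W,(.4,.65,-.14,.06),.018,.029)); print(fit(W,(.4,.65,-.14,.06),.028,.034))
go(475,-30,120,163.5)"
```

```text
(894, np.float64(24.2), array([510.6, -42.9]), array([ 59.8, 119.5]), 74.1, [[445, -55], [560, -88], [576, -30], [461, 2]])
(53, np.float64(30.8), array([456.9, -27.3]), array([54. ,  7.9]), 74.1, [[446, -52], [453, -54], [468, -2], [460, 0]])
(769, np.float64(23.8), array([511.3, -42.4]), array([ 64.2, 121.5]), 74.1, [[444, -57], [561, -90], [579, -28], [462, 5]])
(44, np.float64(30.6), array([458.6, -27.5]), array([54.2, 10.1]), 72.2, [[446, -52], [455, -55], [472, -3], [462, 0]])
t 8.7 pos [ 495.4 -225.5  195.2] [180.    0.  163.4] F [0.5 0.6 0. ] w 87.0 gf 0.0 j7 99.0
shift mm [ 75.4 181.4  75.3] turn rad -0.0017
```

View pics/top1.png

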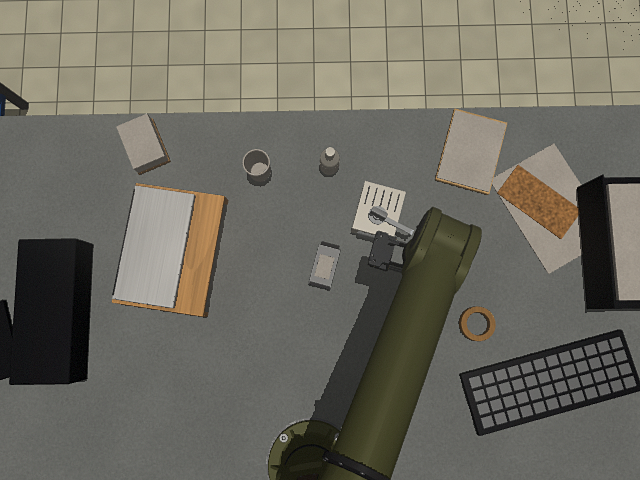

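The cartridge is lying free at about pixel (325,266), aligned with the dock and with its rib end toward the robot. Now I'll regrasp it at the tail.

```bash
python3 -c "
from h import *
go(467,-30,120,163.7)"
```

```text
t 8.7 pos [ 495.4 -225.5  195.2] [180.    0.  163.4] F [0.5 0.6 0. ] w 87.0 gf 0.0 j7 99.0
shift mm [ 83.1 179.2  75.3] turn rad -0.0052
```

>>> arm_command:
  series:
    - [[20,45,10],0]
    - [[40,90,30],0]
    - [[60,130,50],0]
    - [[80,170,65],0]
    - [[83,179,75],0]

```text
time_s: 9.2
tool_pos: [0.465, -0.022, 0.1187]
tool_rot: [179.9, -0.2, 164.1]
force: [0.0, 0.8, 0.4]
grip_width: 0.0869
grasp_force: 0.0
```

>>> arm_command:
  series:
    - [[0,0,0],0]
    - [[0,0,0],0]
    - [[0,0,0],0]
    - [[0,0,0],0]
    - [[0,0,0],0]

```text
time_s: 9.7
tool_pos: [0.4673, -0.0309, 0.1206]
tool_rot: [180.0, 0.1, 163.4]
force: [-0.3, 0.5, 0.2]
grip_width: 0.0869
grasp_force: 0.0
```

```bash
python3 -c "
from h import *
go(467,-30,14,163.7)"
```

```text
t 9.7 pos [467.3 -30.9 120.6] [1.800e+02 1.000e-01 1.634e+02] F [-0.3  0.5  0.2] w 86.9 gf 0.0 j7 74.0
shift mm [  0.7   0.8 106.6] turn rad -0.0053
```

>>> arm_command:
  series:
    - [[0.5,1,30],-0.004]
    - [[0.5,1,65],-0.004]
    - [[0.5,1,90],-0.004]
    - [[0.5,1,102],-0.004]
    - [[0.5,1,106],-0.004]

```text
time_s: 10.2
tool_pos: [0.466, -0.0292, 0.0133]
tool_rot: [-179.9, -0.1, 163.7]
force: [-0.1, 0.1, -0.3]
grip_width: 0.0869
grasp_force: 0.0
```

>>> arm_command:
  series:
    - [[0,0,0],0]
    - [[0,0,0],0]
    - [[0,0,0],0]
    - [[0,0,0],0]
    - [[0,0,0],0]

```text
time_s: 10.7
tool_pos: [0.4671, -0.0287, 0.0147]
tool_rot: [180.0, 0.1, 163.7]
force: [-0.1, 0.4, -0.6]
grip_width: 0.0869
grasp_force: 0.0
```

>>> arm_command:
  series:
    - [[0,0,0],0]
    - [[0,0,0],0]
    - [[0,0,0],0]
    - [[0,0,0],0]
    - [[0,0,0],0]
  grip: 1
  grip_force: 35

```text
time_s: 11.2
tool_pos: [0.4665, -0.0289, 0.0141]
tool_rot: [-180.0, -0.0, 163.7]
force: [0.1, -0.5, 0.5]
grip_width: 0.0599
grasp_force: 35.0
```

>>> arm_command:
  series:
    - [[0,0,0],0]
    - [[0,0,0],0]
    - [[0,0,-8],0]
    - [[0,0,-20],0]
    - [[0,0,-30],0]

```text
time_s: 11.7
tool_pos: [0.4668, -0.0288, 0.0452]
tool_rot: [180.0, 0.0, 163.7]
force: [-0.2, 0.6, -3.2]
grip_width: 0.0599
grasp_force: 35.0
```

```bash
python3 -c "
from h import *
go(463,-130.7,41,163.5)"
```

```text
t 11.7 pos [466.8 -28.8  45.2] [180.    0.  163.7] F [-0.2  0.6 -3.2] w 59.9 gf 34.99812841415405 j7 77.0
shift mm [-24.9 -98.9   4.2] turn rad 0.0041
```

>>> arm_command:
  series:
    - [[-6,-25,0],0.004]
    - [[-12,-50,0],0.004]
    - [[-20,-80,0],0.004]
    - [[-25,-97,3],0.004]
    - [[-25,-99,5],0.004]

```text
time_s: 12.2
tool_pos: [0.4632, -0.1338, 0.0401]
tool_rot: [-180.0, 0.1, 163.3]
force: [0.2, -0.2, -2.3]
grip_width: 0.0593
grasp_force: 35.0
```

>>> arm_command:
  series:
    - [[0,0,0],0]
    - [[0,0,0],0]
    - [[0,0,0],0]
    - [[0,0,0],0]
    - [[0,0,0],0]

```text
time_s: 12.7
tool_pos: [0.4631, -0.1303, 0.0392]
tool_rot: [180.0, 0.0, 163.6]
force: [0.3, -0.4, -1.7]
grip_width: 0.0598
grasp_force: 35.0
```

```bash
python3 -c "
from h import *
for n in('top','scene'):
    p,W=snap(n,2)
    print(fit(W,(.4,.59,-.25,-.08),.04,.055));
a=cv2.imread('pics/top2.png')[180:280,330:430];b=cv2.imread('pics/scene2.png')[170:270,220:320]
cv2.imwrite('pics/c2.png',cv2.hconcat([cv2.resize(x,(400,400),interpolation=cv2.INTER_CUBIC) for x in(a,b)]))
go(463,-130.7,39.8,163.5)"
```

```text
(64, np.float64(46.5), array([ 558.8, -159.4]), array([49.4, 12.8]), 72.5, [[545, -181], [557, -185], [572, -138], [560, -134]])
(549, np.float64(48.3), array([ 524.4, -148.8]), array([67.5, 87.7]), 72.5, [[472, -168], [556, -194], [576, -130], [493, -103]])
t 12.8 pos [ 463.  -130.5   39.2] [180.    0.  163.5] F [-0.4  0.  -2.2] w 59.6 gf 34.99831974506378 j7 91.0
shift mm [-0.  -0.2 -0.6] turn rad 0.0008
```

View pics/c2.png

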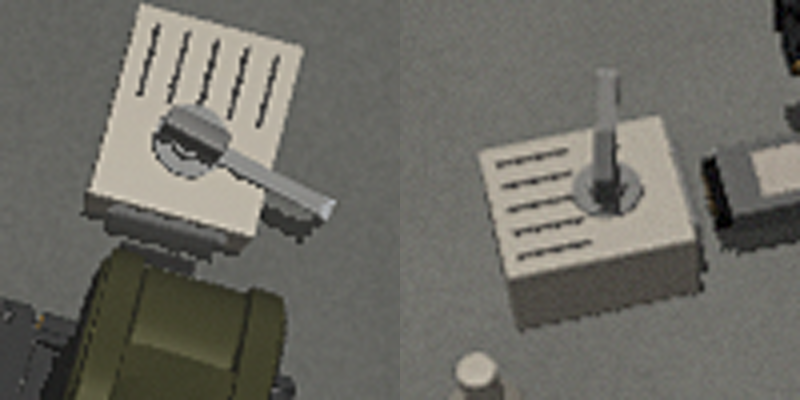

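The cartridge is held level. In the top crop its nose sits centred just in front of the lips, and the numbers put it within 1 mm of the slot line. I'll start the insertion.

>>> arm_command:
  series:
    - [[-4,0,-0.6],0]
    - [[-10,0,-0.6],0]
    - [[-16,0,-0.6],0]
    - [[-22,0,-0.6],0]
    - [[-28,0,-0.6],0]

```text
time_s: 13.3
tool_pos: [0.4905, -0.139, 0.0397]
tool_rot: [-180.0, 0.0, 163.5]
force: [0.2, 1.0, -2.7]
grip_width: 0.0595
grasp_force: 35.0
```

>>> arm_command:
  series:
    - [[-4,0,0],0]
    - [[-8,0,0],0]
    - [[-12,0,0],0]
    - [[-16,0,0],0]
    - [[-20,0,0],0]

```text
time_s: 13.8
tool_pos: [0.5092, -0.1445, 0.0397]
tool_rot: [180.0, 0.0, 163.5]
force: [-0.5, 0.1, -2.7]
grip_width: 0.0598
grasp_force: 35.0
```

```bash
python3 -c "
from h import *
go(564.7,-160.8,39.8,163.5)"
```

```text
t 13.8 pos [ 509.2 -144.5   39.7] [180.    0.  163.5] F [-0.5  0.1 -2.7] w 59.8 gf 34.9985271692276 j7 94.0
shift mm [-57.8   0.1  -0.1] turn rad 0.0003
```

>>> arm_command:
  series:
    - [[-6,0,0],0]
    - [[-14,0,0],0]
    - [[-22,0,0],0]
    - [[-30,0,0],0]
    - [[-38,0,0],0]

```text
time_s: 14.3
tool_pos: [0.5462, -0.1555, 0.0397]
tool_rot: [180.0, 0.0, 163.5]
force: [-0.3, -0.1, -2.6]
grip_width: 0.0595
grasp_force: 35.0
```

>>> arm_command:
  series:
    - [[-3,0,0],0]
    - [[-6,0,0],0]
    - [[-9,0,0],0]
    - [[-12,0,0],0]
    - [[-15,0,0],0]

```text
time_s: 14.8
tool_pos: [0.5599, -0.1595, 0.0398]
tool_rot: [180.0, 0.0, 163.5]
force: [-0.1, 1.5, -2.7]
grip_width: 0.0601
grasp_force: 35.0
```

```bash
python3 -c "
from h import *
go(564.7,-160.8,39.8,163.5)"
```

```text
t 14.8 pos [ 559.9 -159.5   39.8] [180.    0.  163.5] F [-0.1  1.5 -2.7] w 60.1 gf 34.99844133853912 j7 96.0
shift mm [-5.   0.1 -0. ] turn rad 0.0002
```

>>> arm_command:
  series:
    - [[-1,0,0],0]
    - [[-2,0,0],0]
    - [[-3,0,0],0]
    - [[-4,0,0],0]
    - [[-5,0,0],0]

```text
time_s: 15.3
tool_pos: [0.5644, -0.1609, 0.0397]
tool_rot: [180.0, -0.0, 163.5]
force: [-1.7, 1.0, -3.5]
grip_width: 0.0595
grasp_force: 35.0
```

>>> arm_command:
  series:
    - [[-1,0,0],0]
    - [[-1.5,0,0],0]
    - [[-2,0,0],0]
    - [[-2.5,0,0],0]
    - [[-2.5,0,0],0]

```text
time_s: 15.8
tool_pos: [0.5643, -0.1609, 0.0391]
tool_rot: [180.0, -0.3, 163.5]
force: [-7.6, 2.0, 1.4]
grip_width: 0.0594
grasp_force: 35.0
```

It's against the stop, with about 8 N at the predicted position. Releasing now.

>>> arm_command:
  series:
    - [[0,0,0.5],0]
    - [[0,0,0.5],0]
    - [[0,0,0.5],0]
    - [[0,0,0.5],0]
    - [[0,0,0.5],0]

```text
time_s: 16.3
tool_pos: [0.5644, -0.1609, 0.0386]
tool_rot: [180.0, -0.3, 163.5]
force: [-8.2, 2.4, 1.3]
grip_width: 0.06
grasp_force: 35.0
```

>>> arm_command:
  series:
    - [[0,0,0],0]
    - [[0,0,0],0]
    - [[0,0,0],0]
    - [[0,0,0],0]
    - [[0,0,0],0]
  grip: -1

```text
time_s: 16.8
tool_pos: [0.5675, -0.1617, 0.0395]
tool_rot: [180.0, 0.1, 163.5]
force: [-0.6, -0.2, -0.4]
grip_width: 0.0855
grasp_force: 0.0
```

>>> arm_command:
  series:
    - [[0,0,-15],0]
    - [[0,0,-45],0]
    - [[0,0,-80],0]
    - [[0,0,-120],0]
    - [[0,0,-130],0]

```text
time_s: 17.3
tool_pos: [0.5698, -0.1629, 0.1755]
tool_rot: [179.9, 0.5, 163.5]
force: [0.4, -0.5, 0.5]
grip_width: 0.0872
grasp_force: 0.0
```

>>> arm_command:
  series:
    - [[40,0,0],0]
    - [[80,0,0],0]
    - [[100,0,0],0]
    - [[100,0,0],0]
    - [[100,0,0],0]

```text
time_s: 17.8
tool_pos: [0.4718, -0.1333, 0.17]
tool_rot: [179.9, 0.1, 163.5]
force: [0.7, 0.7, -0.1]
grip_width: 0.0869
grasp_force: 0.0
```

```bash
python3 -c "
from h import *
for n in('top','scene'):
    p,W=snap(n,3)
    for a in((.045,.0535),(.0535,.0585)):
        try: print(fit(W,(.48,.61,-.22,-.1),*a))
        except Exception: print('none')
    print('bar',fit(W,(.58,.7,-.24,-.1),.1,.115))
a=cv2.imread('pics/top3.png')[180:280,330:430];b=cv2.imread('pics/scene3.png')[170:270,220:320]
cv2.imwrite('pics/c3.png',cv2.hconcat([cv2.resize(x,(400,400),interpolation=cv2.INTER_CUBIC) for x in(a,b)]))
go(633.3,-181.2,170,62)"
```

```text
(3, np.float64(48.9), array([ 597.9, -129.2]), array([4.9, 1. ]), 78.7, [[597, -132], [598, -132], [599, -127], [598, -127]])
(2, np.float64(53.6), array([ 599.7, -119.9]), array([2.6, 0. ]), -91.5, [[600, -119], [600, -119], [600, -121], [600, -121]])
bar (101, np.float64(106.6), array([ 632.9, -181.1]), array([40.6, 15.6]), 64.9, [[617, -196], [631, -203], [649, -166], [634, -159]])
(129, np.float64(49.5), array([ 566.8, -160.7]), array([61.1, 27.9]), 79.1, [[547, -188], [575, -193], [586, -133], [559, -128]])
(12, np.float64(56.3), array([ 588.3, -143.4]), array([18.2,  5.7]), 70.7, [[583, -151], [588, -153], [594, -136], [589, -134]])
bar (70, np.float64(106.5), array([ 634.1, -180.9]), array([46.1, 13.4]), 61.8, [[617, -198], [629, -204], [651, -164], [639, -157]])
t 17.9 pos [ 472.2 -133.6  169.7] [-1.800e+02  1.000e-01  1.635e+02] F [ 0.4 -0.6  0.5] w 87.4 gf 0.0 j7 87.0
shift mm [-1.68e+02  1.00e-01 -1.00e-01] turn rad 1.7716
```

View pics/c3.png

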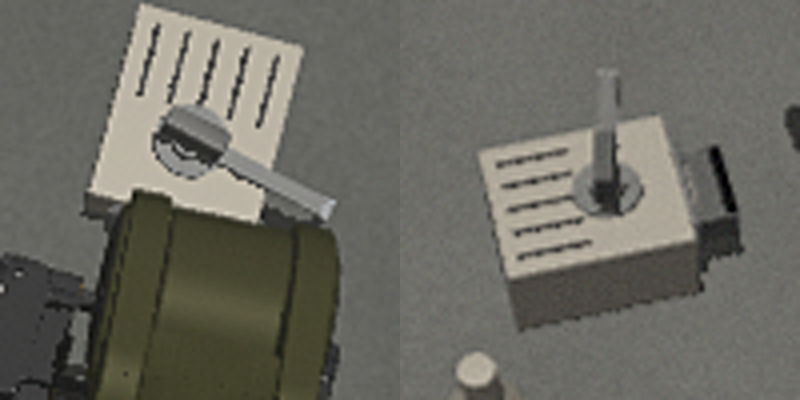

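The cartridge is seated with its grip end standing out of the mouth (scene crop at about (715,200)). Its tail is at (553,-158) mm against an expected (551,-157). Now for the knob.

>>> arm_command:
  series:
    - [[-30,0,0],0.14]
    - [[-60,0,0],0.28]
    - [[-90,0,0],0.42]
    - [[-120,0,0],0.56]
    - [[-150,0,0],0.7]

```text
time_s: 18.4
tool_pos: [0.617, -0.1764, 0.1685]
tool_rot: [-179.9, 0.0, 123.1]
force: [-0.2, -0.2, 0.4]
grip_width: 0.087
grasp_force: 0.0
```

>>> arm_command:
  series:
    - [[0,0,0],0.14]
    - [[0,0,0],0.28]
    - [[0,0,0],0.42]
    - [[0,0,0],0.56]
    - [[0,0,0],0.7]

```text
time_s: 18.9
tool_pos: [0.6159, -0.1762, 0.1686]
tool_rot: [-180.0, 0.1, 83.0]
force: [-1.0, 0.4, 0.7]
grip_width: 0.087
grasp_force: 0.0
```

>>> arm_command:
  series:
    - [[0,0,0],0.14]
    - [[0,0,0],0.28]
    - [[0,0,0],0.36]
    - [[0,0,0],0.36]
    - [[0,0,0],0.36]

```text
time_s: 19.4
tool_pos: [0.6155, -0.176, 0.1688]
tool_rot: [-180.0, 0.1, 62.8]
force: [-0.7, -0.2, -0.6]
grip_width: 0.087
grasp_force: 0.0
```

```bash
python3 -c "
from h import *
go(633.3,-181.2,88,62)"
```

```text
t 19.4 pos [ 615.5 -176.   168.8] [-1.80e+02  1.00e-01  6.28e+01] F [-0.7 -0.2 -0.6] w 87.0 gf 0.0 j7 -1.0
shift mm [ 3.6 18.3 80.8] turn rad 0.0142
```

>>> arm_command:
  series:
    - [[3.5,18,0],0.014]
    - [[3.5,18,20],0.014]
    - [[3.5,18,50],0.014]
    - [[3.5,18,70],0.014]
    - [[3.5,18,80],0.014]

```text
time_s: 19.9
tool_pos: [0.6316, -0.1806, 0.0868]
tool_rot: [-179.8, 0.1, 62.0]
force: [0.7, -0.5, 0.0]
grip_width: 0.0871
grasp_force: 0.0
```

>>> arm_command:
  series:
    - [[0,0,0],0]
    - [[0,0,0],0]
    - [[0,0,0],0]
    - [[0,0,0],0]
    - [[0,0,0],0]

```text
time_s: 20.4
tool_pos: [0.633, -0.1811, 0.0901]
tool_rot: [179.9, -0.0, 61.9]
force: [0.0, 0.9, 1.2]
grip_width: 0.0871
grasp_force: 0.0
```

```bash
python3 -c "
from h import *
go(633.3,-181.2,88,62)"
```

```text
t 20.4 pos [ 633.  -181.1   90.1] [179.9  -0.   61.9] F [0.  0.9 1.2] w 87.1 gf 0.0 j7 1.0
shift mm [0.1 0.3 2.1] turn rad -0.0021
```

>>> arm_command:
  series:
    - [[0,0,1],0]
    - [[0,0,1],0]
    - [[0,0,1],0]
    - [[0,0,1],0]
    - [[0,0,1],0]
  grip: 1
  grip_force: 25

```text
time_s: 20.9
tool_pos: [0.6325, -0.181, 0.0882]
tool_rot: [180.0, -0.0, 61.9]
force: [0.8, 0.5, -0.2]
grip_width: 0.0552
grasp_force: 0.0
```

>>> arm_command:
  series:
    - [[0,0,0],0]
    - [[0,0,0],0]
    - [[0,0,0],0.05]
    - [[0,0,0],0.1]
    - [[0,0,0],0.15]

```text
time_s: 21.4
tool_pos: [0.6332, -0.1815, 0.0884]
tool_rot: [179.9, -0.0, 53.2]
force: [0.4, 0.6, -4.7]
grip_width: 0.015
grasp_force: 18.1
```

```bash
python3 -c "
from h import *
go(633.3,-181.2,88,-15.5)"
```

```text
t 21.4 pos [ 633.2 -181.5   88.4] [179.9  -0.   53.2] F [ 0.4  0.6 -4.7] w 15.0 gf 18.14957054477418 j7 -7.0
shift mm [ 0.3 -0.   0.4] turn rad 1.1983
```

>>> arm_command:
  series:
    - [[0,0,0],0]
    - [[0,0,0],0]
    - [[0,0,0],0]
    - [[0,0,0],0.06]
    - [[0,0,0],0.12]

```text
time_s: 21.9
tool_pos: [0.6329, -0.1814, 0.0883]
tool_rot: [179.9, -0.0, 46.3]
force: [3.2, -1.3, -3.3]
grip_width: 0.014
grasp_force: 25.0
```

>>> arm_command:
  series:
    - [[0,0,0],0.1]
    - [[0,0,0],0.2]
    - [[0,0,0],0.3]
    - [[0,0,0],0.4]
    - [[0,0,0],0.5]

```text
time_s: 22.4
tool_pos: [0.6325, -0.1811, 0.0883]
tool_rot: [180.0, -0.0, 17.5]
force: [1.1, -0.7, -1.4]
grip_width: 0.014
grasp_force: 25.0
```

>>> arm_command:
  series:
    - [[0,0,0],0.12]
    - [[0,0,0],0.24]
    - [[0,0,0],0.36]
    - [[0,0,0],0.48]
    - [[0,0,0],0.57]

```text
time_s: 22.9
tool_pos: [0.6326, -0.1806, 0.0883]
tool_rot: [-180.0, 0.0, -15.1]
force: [1.7, -0.6, -0.5]
grip_width: 0.0138
grasp_force: 25.0
```

>>> arm_command:
  series:
    - [[0,0,0],0]
    - [[0,0,0],0]
    - [[0,0,0],0]
    - [[0,0,0],0]
    - [[0,0,0],0]

```text
time_s: 23.4
tool_pos: [0.6325, -0.1806, 0.0883]
tool_rot: [-180.0, 0.0, -14.9]
force: [1.6, 0.4, 0.6]
grip_width: 0.0135
grasp_force: 25.0
```

```bash
python3 -c "
from h import *
p,W=snap('scene',4)
print('arm',fit(W,(.5,.6,-.35,-.05),.071,.079))
go(633.3,-181.2,88,-16.5)
from cell import env;print(env.get_obs()['wrist_torque'])"
```

```text
arm (61, np.float64(75.1), array([ 558.4, -161.3]), array([17. , 40.7]), 73.5, [[536, -164], [575, -175], [580, -159], [541, -147]])
t 23.45 pos [ 632.6 -180.6   88.3] [-180.     0.   -14.9] F [0.7 1.  0.4] w 14.2 gf 24.9995756149292 j7 -68.0
shift mm [0.9 0.4 0.3] turn rad 0.0284
[ 0.05127432 -0.08476856 -0.0222333 ]
```

Arm fitted at -16.5°, straight out of the front. Releasing and lifting clear.

>>> arm_command:
  series:
    - [[0,0,0],0]
    - [[0,0,0],0]
    - [[0,0,0],0]
    - [[0,0,0],0]
    - [[0,0,0],0]
  grip: -1

```text
time_s: 23.95
tool_pos: [0.6324, -0.1811, 0.0882]
tool_rot: [180.0, 0.0, -14.9]
force: [0.3, -0.1, -0.4]
grip_width: 0.0458
grasp_force: 0.0
```

>>> arm_command:
  series:
    - [[0,0,-10],0]
    - [[0,0,-40],0]
    - [[0,0,-80],0]
    - [[0,0,-100],0]
    - [[0,0,-110],0]

```text
time_s: 24.45
tool_pos: [0.6335, -0.1819, 0.2015]
tool_rot: [-180.0, -0.2, -14.9]
force: [0.0, -0.4, -0.8]
grip_width: 0.0834
grasp_force: 0.0
```

>>> arm_command:
  series:
    - [[0,40,0],0]
    - [[0,80,0],0]
    - [[0,120,0],0]
    - [[0,140,0],0]
    - [[0,140,0],0]

```text
time_s: 24.95
tool_pos: [0.5933, -0.3209, 0.1981]
tool_rot: [179.9, 0.1, -15.3]
force: [-0.3, -1.2, 1.2]
grip_width: 0.0868
grasp_force: 0.0
```

```bash
python3 -c "
from h import *
for n in('top','scene'):
    p,W=snap(n,5)
    try:print('arm',fit(W,(.5,.6,-.35,-.05),.071,.079)); print('bar',fit(W,(.58,.7,-.24,-.1),.1,.115))
    except Exception:print('none')
a=cv2.imread('pics/top5.png')[180:280,330:430];b=cv2.imread('pics/scene5.png')[170:270,220:320]
cv2.imwrite('pics/c5.png',cv2.hconcat([cv2.resize(x,(400,400),interpolation=cv2.INTER_CUBIC) for x in(a,b)]))"
```

```text
arm (108, np.float64(75.2), array([ 568.8, -163.5]), array([14.5, 62.6]), 73.0, [[537, -161], [597, -180], [601, -166], [541, -147]])
bar (95, np.float64(107.2), array([ 633.8, -181.5]), array([14.1, 42.1]), 73.8, [[612, -182], [652, -194], [656, -181], [616, -169]])
arm (90, np.float64(75.4), array([ 570.2, -162.1]), array([16.3, 63.8]), 72.2, [[537, -160], [598, -180], [603, -164], [542, -145]])
bar (83, np.float64(106.2), array([ 635.5, -179.3]), array([17.7, 41.4]), 74.9, [[613, -182], [653, -193], [658, -176], [618, -165]])
```

View pics/c5.png

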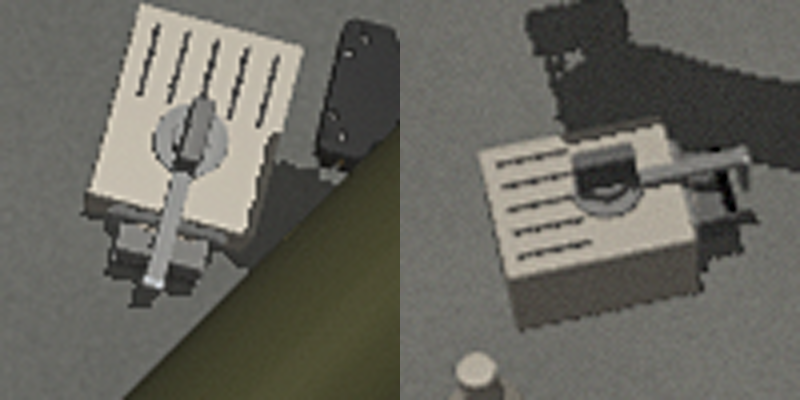

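The arm stands straight out of the front with its finger behind the cartridge, and the gripper is clear.

```bash
python3 -c "
from cell import env
print(env.sign_off())"
```

```text
the job is handed in; nothing more can be done
None
```

The job is handed in, though sign-off gave no verdict: the cartridge is nose first against the dock's stop, the knob is turned to its stop with its arm behind the cartridge, the robot is clear, and the cup, tape roll and gel bottle were not touched.

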